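# Present the spire shell to the inspection camera

## Task

Take the mount with the tall pointed spire shell out of the wooden rack, holding it by its black plate and not by the shell, and hold it in the air in front of the inspection camera: shell centred on the lens axis at the distance that the tip of the thin focus rod marks, its shell side looking squarely into the tilted lens, tip of the spire uppermost. Finish while holding it there still, touching neither the camera nor its rod; leave the camera, the other mounts and the jars and cups where they are.

Things in the scene. Friction and masses are not known exactly. Their poses are not given: they have to be found in the camera images.
- spire_mount: Mount with the spire shell: upright black plate, 50 wide (y) x 10 thick (x) x 95 mm high (z), about 75 g, loose, its lowest 14 mm in a rack slot (1 mm play). Origin: centre of the plate's underside. +x: front, with the pale shell; z up. Its narrow side edges and the top 30 mm are free for gripping. It is the one to present.
- spire_shell: The pale pointed spire shell fixed on the front of its plate: 42 mm tall, up to 23 mm across, stands 18 mm proud of the plate's face, point upward. Origin: the middle of the shell, 44 mm above the plate's underside and 11 mm in front of the plate's middle plane; same axes as the mount. Fragile: must not be gripped.
- limpet_mount: Mount with a round, low conical limpet shell 36 mm across: upright black plate, 50 wide (y) x 10 thick (x) x 95 mm high (z), about 75 g, loose, its lowest 14 mm in a rack slot (1 mm play). Origin: centre of the plate's underside. +x: front, with the pale shell; z up. Its narrow side edges and the top 30 mm are free for gripping. Stays in the rack.
- coil_mount: Mount with a round flat coiled shell 34 mm across: upright black plate, 50 wide (y) x 10 thick (x) x 95 mm high (z), about 75 g, loose, its lowest 14 mm in a rack slot (1 mm play). Origin: centre of the plate's underside. +x: front, with the pale shell; z up. Its narrow side edges and the top 30 mm are free for gripping. Stays in the rack.
- rack: Fixed wooden rack, a bar 60 mm (x) by 310 mm (y) by 24 mm high with three slots, 14 mm deep, side by side at 105 mm spacing along y; each holds one mount with its front to the rack's +x. Any mount may be in any slot. Origin: centre of its underside, on the table.
- stand: Fixed camera stand: grey foot plate 260 x 100 x 8 mm; 20 mm steel column, 333 mm high, 200 mm from the origin along +x. Origin on the table, roughly below the viewing spot. The camera looks along the stand's -x (to the robot) and 10 to 30 degrees down; its height and tilt vary from day to day and are stiffly clamped.
- lens (a point): Centre of the front glass of the camera's black lens (38 mm diameter). Axes of the camera: -x is the viewing direction, y level, z upward square to the view. The white camera body (45 x 56 x 50 mm) lies behind it.
- view (a point): Viewing spot, for the middle of the shell: on the lens axis, 120 mm in front of the glass. Axes as lens; a mount held squarely has its axes parallel to these, +x to the lens. A 4.4 mm steel focus rod on the camera runs parallel to the lens axis 65 mm below it (camera's -z); its 8 mm ball tip ends 65 mm below this spot.
- jar0: Specimen jar with green cap, 42 mm diameter, 65 mm high, loose, stands beyond the rack. Origin: centre of its underside. Bystander.
- jar1: Second jar, like jar0. Bystander.
- mug: White mug, 80 mm diameter, 90 mm high, loose, at the left. Origin: centre of its underside. Bystander.
- tube_pot: Brown cardboard pot, 72 mm diameter, 95 mm high, loose, at the right. Origin: centre of its underside. Bystander.

How it is judged:
On the way:
1. the spire mount is gripped and lifted clear of the rack (height (world z) of spire_mount above 0.05 m and contact force between the fingers and spire_mount above 0.5 N), for 0.1 s.
At the end, for the whole second after the job is handed in: The robot holds the spire mount still in its fingers, clear of camera, rod and rack: middle of the shell within 16 mm of the viewing spot, shell side to the lens and square to it within about 10 degrees, spire upward within about 10 degrees of the camera's up (distance between spire_shell and view below 0.016 m and angle between the x axis of spire_mount and the x axis of view, either way round below 0.18 rad and angle between the z axis of spire_mount and the z axis of view, either way round below 0.18 rad and x of lens in the frame of spire_mount above 0.05 m and angle between spire_mount's own z axis and vertical below 1 rad and contact force between the fingers and spire_mount above 1 N and contact force between each of spire_mount, the arm, the fingers and stand below 0.1 N and contact force between spire_mount and rack below 0.1 N and linear speed of spire_mount below 0.02 m/s and angular speed of spire_mount below 0.15 rad/s); the arm keeps its last pose, push and grip.
It fails at once if the shell itself is gripped or hit by the fingers (contact force between the fingers and spire_shell above 1 N).
It fails at once if the camera or its setting is knocked (distance of view from where it was at the start of the episode above 0.012 m).
It fails at once if another mount is disturbed (distance of any of limpet_mount, coil_mount from where it was at the start of the episode above 0.012 m).
It fails at once if a jar or cup is disturbed (distance of any of jar0, jar1, mug, tube_pot from where it was at the start of the episode above 0.025 m).
It also fails if it takes over 40 s, if anything falls off the work surface, if the arm or the gripper's body presses on something with over 40 N, if the wrist force passes 120 N, or if a joint passes its speed limit or range.

## Robot

A 7-joint arm with a two-finger parallel gripper is mounted at the origin on the work surface. World frame = base frame: x ahead of the robot, y to its left, z up, the work surface at z = 0. Lengths are in m, angles in rad, forces in N, time in s.
With the tool pointing down it reaches from about 0.425 to 0.925 m from the base axis. Payload 6.8 kg.
Tool frame: the origin (TCP) lies at the very end of the fingers, on their centre line; the grasp point (between the pads) lies 19 mm behind it; z points along the fingers, y is the line along which they close (so a half turn about z gives the same grasp; the last joint's range is limited). The gripper opens to 85 mm and grips with 20 to 120 N. Pads are 22 mm wide; open, the fingers measure 114 mm over their backs; the gripper's body (76 mm by 85 mm) begins 54 mm behind the grasp point. The pads swing forward as they close: fully open they stand 13 mm farther back than shut.
Start: joints at [-1.435, 0.477, 0.022, 1.555, -0.011, 1.109, -0.083], TCP at [0.163, 0.655, 0.197] pointing down, gripper open.
Joint ranges: [-2.96, 2.96], [-0.34, 2.1], [-1.41, 1.46], [0.24, 2.44], [-1.37, 4.51], [0.17, 1.92], [-2.96, 2.96]. Speed limits (rad/s): [2.39, 2.39, 3.14, 3.14, 3.14, 3.14, 3.14].

## Interface

Orientations are given as a unit quaternion [w, x, y, z].
In Python, from station import bot gives the robot as it stands. The module is installed in compiled form; this text tells all that it offers.
- The arm moves only by the shell command python3 -m jog 'ROWS' [OPENING] [FORCE]. ROWS is JSON, a list of rows, each a list of 4 numbers: the shift along the tool's x, y, z in cm, then the turn about the tool's z in rad. In form: [[x, y, z, spin], ...]. A call has 1 to 20 rows; each row is the pose to reach, as a shift and turn from the pose commanded when the call began, along the tool's axes at that moment; what a row does not reach only later rows make up. A row lasts 1/12 s, in which the tool goes at most 41.7 mm and 7.16 degrees, less where a joint would pass 70% of its speed; a pose out of reach is approached as far as the arm can. A call with a gripper value outside its range is refused whole. OPENING is the closure, from -1 (fully open) to 1 (shut), set as the call begins (- or left out, the last holds). The fingers move at their own pace and stop on an object; FORCE is the grip in N (left out, the last holds). Time passes only in rows, so rows that repeat a pose let the fingers close. It gives the time, the measured TCP pose, the force, the opening and the grip force at its end, in the units of the state.
- bot.get_obs(): the state, without advancing time (a new reading comes with each control period).
- bot.read_camera(name): name is "scene" or "top" or "wrist"; returns a dict with "pixels" (384x512x3 uint8, red, green, blue), "depth" (384x512 float32, m along the optical axis (not along the pixel's ray), 0 where there is no reading), "fovy" (degrees; the focal length in pixels is half the picture's height over the tangent of half this angle, whatever the lens; pixels are square), "cx", "cy" (the principal point, pixels), "distortion" ([k1, k2, p1, p2, k3] as OpenCV has them; the pictures are not rectified), "pose" (4x4, takes a point from camera to world coordinates). Camera axes: x right, y down, z forward; pixel columns grow to the right and rows downward; lengths in m; the calibration is good to about 2 mm. A picture is of the moment at which its call begins.
- bot.hand_in(): hands the job in; it is judged then, once.
The state is a dict: "t": time; "q": joint angles; "joint_vel": joint speeds; "joint_torque": joint torques, N m; "eef_pos": TCP position; "tool_rot": TCP orientation; "contact_force": force on the tool from outside, world axes, zero at the start; "torque": the same for the moment, N m; "gripper_width": opening from 0.0 (shut) to 1.0 (fully open); "grasp_force": force on a finger pad.
Only numpy, scipy, OpenCV 4.12 (cv2) and the standard library are available. Lean on these libraries where they do the work, as an engineer would, in place of code of your own. Each camera call takes 0.05 s, during which the arm holds its last target. There are 200 camera calls.

## Working session

There is one attempt and no reset: what is moved stays moved. The work goes in short steps, Python scripts to look and compute and a shell command to move; the robot and the scene stay as the last step left them, time stands still between calls to the robot, and variables do not carry over. Pictures are saved under pics/ and viewed, at most 10 in all, crops included, and the job is handed in when it is done.

```bash
mkdir -p pics; cat > h.py <<'E'
import numpy as np, cv2
from station import bot
from scipy.spatial.transform import Rotation as R
def cam(n):
    c=bot.read_camera(n); f=192/np.tan(np.radians(c['fovy'])/2)
    K=np.array([[f,0,c['cx']],[0,f,c['cy']],[0,0,1]]); return c,K
def cloud(c,K):
    h,w=c['depth'].shape; u,v=np.meshgrid(np.arange(w),np.arange(h))
    p=cv2.undistortPoints(np.stack([u,v],-1).reshape(-1,1,2).astype(np.float64),K,np.array(c['distortion'])).reshape(h,w,2)
    d=c['depth'][...,None]; P=np.concatenate([p*d,d],-1)
    T=np.array(c['pose']); W=P@T[:3,:3].T+T[:3,3]; W[c['depth']==0]=np.nan; return W
E
python3 - <<'E'
from h import *
o=bot.get_obs(); print({k:np.round(v,3) for k,v in o.items()})
for n in ('scene','top','wrist'):
    c,K=cam(n); np.savez(n+'.npz',px=c['pixels'],W=cloud(c,K)); print(n,c['fovy'],np.round(c['pose'],3).tolist(),np.round(c['distortion'],3))
    cv2.imwrite(f'pics/{n}0.png',cv2.resize(c['pixels'][...,::-1],(768,576)))
E
```

```text
{'t': np.float64(0.0), 'q': array([-1.435,  0.478,  0.022,  1.556, -0.011,  1.109, -0.083]), 'joint_vel': array([-0.   , -0.   ,  0.001, -0.001, -0.001, -0.001,  0.001]), 'joint_torque': array([-0.0000e+00, -5.9646e+01,  1.6080e+00, -2.8119e+01,  1.3000e-02,
        1.0000e-02,  0.0000e+00]), 'eef_pos': array([0.163, 0.654, 0.196]), 'tool_rot': array([-0.   ,  0.122,  0.993, -0.001]), 'contact_force': array([-0.195, -0.058, -0.416]), 'torque': array([-0.018,  0.02 ,  0.015]), 'grasp_force': np.float64(0.0), 'gripper_width': np.float64(1.001)}
scene 55.78929516137073 [[-0.492, 0.679, -0.545, 1.115], [0.87, 0.391, -0.299, 0.348], [0.011, -0.621, -0.783, 1.04], [0.0, 0.0, 0.0, 1.0]] [-0.03  0.    0.    0.    0.  ]
top 52.83556334468993 [[-0.009, -0.995, 0.098, 0.408], [-1.0, 0.008, -0.014, 0.019], [0.013, -0.098, -0.995, 1.322], [0.0, 0.0, 0.0, 1.0]] [0.033 0.    0.    0.    0.   ]
wrist 69.02246902582394 [[0.241, 0.923, 0.301, 0.085], [0.97, -0.229, -0.076, 0.673], [-0.001, 0.31, -0.951, 0.372], [0.0, 0.0, 0.0, 1.0]] [-0.064  0.     0.     0.     0.   ]
```

View pics/scene0.png

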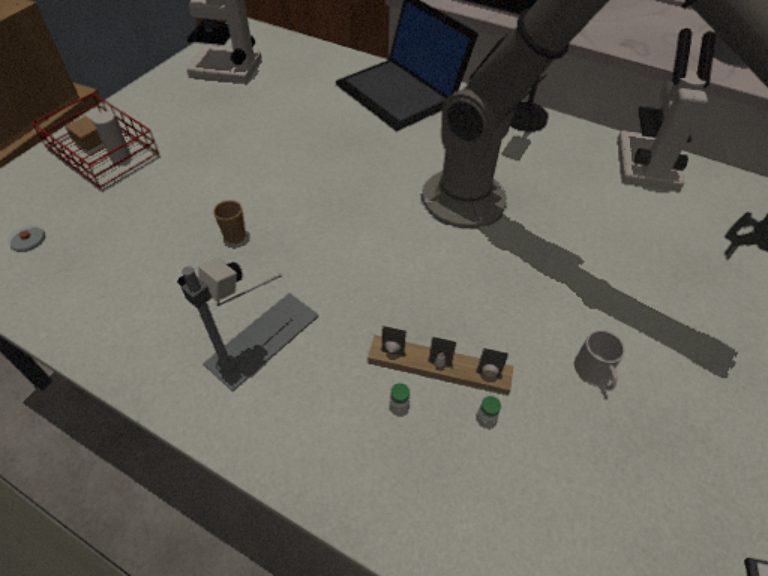

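View pics/top0.png

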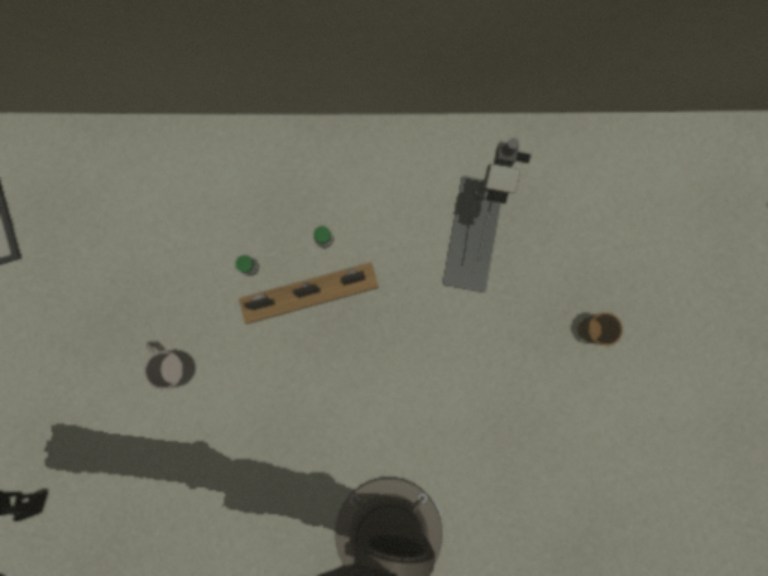

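The scene view shows the rack at about (440,365), with a mount in each slot and the middle one probably the spire. The stand and camera are at about (220,300), and the rod tip at (280,276). I'll zoom in and measure.

```bash
python3 - <<'E'
from h import *
s=np.load('scene.npz'); t=np.load('top.npz')
a=cv2.resize(s['px'][210:265,240:345],None,fx=7,fy=5.4,interpolation=cv2.INTER_CUBIC)[:,:,::-1]
b=cv2.resize(s['px'][165:265,110:215],None,fx=5,fy=3,interpolation=cv2.INTER_CUBIC)[:,:,::-1]
b=cv2.copyMakeBorder(b,0,0,0,a.shape[1]-b.shape[1],cv2.BORDER_CONSTANT)
cv2.imwrite('pics/zoom.png',cv2.convertScaleAbs(np.vstack([a,b]),alpha=1.6))
# rack by colour
for n,d in (('scene',s),('top',t)):
    W=d['W']; hsv=cv2.cvtColor(d['px'],cv2.COLOR_RGB2HSV)
    m=(hsv[...,0]<22)&(hsv[...,0]>6)&(hsv[...,1]>90)&(abs(W[...,2]-.024)<.008)&(W[...,0]>.3)&(W[...,0]<.9)
    k,l,st,_=cv2.connectedComponentsWithStats(cv2.morphologyEx(m.astype(np.uint8),cv2.MORPH_CLOSE,np.ones((9,9)))); i=1+st[1:,4].argmax()
    P=W[(l==i)&m]; r=cv2.minAreaRect((P[:,:2]*1000).astype(np.float32)); print(n,'rack',r,np.median(P[:,2]))
    ctr=np.array(r[0])/1000
    g=(np.linalg.norm(W[...,:2]-ctr,axis=-1)<.2)&(W[...,2]>.085)&(W[...,2]<.13)
    k,l,st,_=cv2.connectedComponentsWithStats(g.astype(np.uint8))
    for i in range(1,k):
        if st[i,4]>5:
            q=W[l==i]; print('  plate',st[i],np.round(q.mean(0),4),cv2.minAreaRect((q[:,:2]*1000).astype(np.float32)),'z',np.round(np.percentile(q[:,2],[50,98]),4))
    # camera things
    v=d['px'].max(-1); hi=(W[...,2]>.1)&(W[...,0]>.35)&(W[...,0]<.95)&(W[...,1]<0)&(W[...,1]>-.4)
    k,l,st,_=cv2.connectedComponentsWithStats(hi.astype(np.uint8))
    for i in range(1,k):
        if st[i,4]>3:
            q=W[l==i]; print('  hi',st[i],np.round(np.c_[q.min(0),q.mean(0),q.max(0)],3).tolist())
    gf=(hsv[...,1]<60)&(abs(W[...,2]-.008)<.004)&(v<110)&(W[...,0]>.35)&(W[...,0]<.95)&(W[...,1]<0)&(W[...,1]>-.4)
E
```

```text
scene rack ((523.9891357421875, 174.99807739257812), (63.784950256347656, 307.5490417480469), 14.750750541687012) 0.023475351026719382
  plate [254 217  16  10 100] [0.5538 0.0735 0.0988] ((551.7090454101562, 72.49622344970703), (13.959654808044434, 48.91615676879883), 15.726495742797852) z [0.1016 0.1078]
  plate [287 225  17  10 101] [0.5269 0.1747 0.099 ] ((525.097412109375, 173.99851989746094), (12.55842399597168, 49.45435333251953), 14.704568862915039) z [0.1021 0.1073]
  plate [321 232  17   9 100] [0.4999 0.2753 0.0997] ((498.5614318847656, 275.29962158203125), (11.508031845092773, 48.862274169921875), 16.932598114013672) z [0.1024 0.1068]
  hi [ 118  172   70   61 1210] [[0.578, 0.732, 0.777], [-0.267, -0.208, -0.179], [0.1, 0.259, 0.334]]
top rack ((523.744384765625, 174.42398071289062), (57.48383712768555, 305.72613525390625), 14.846911430358887) 0.023279855111134062
  plate [227 181  16   7  60] [0.5511 0.073  0.1023] ((552.0172729492188, 72.7863998413086), (10.251704216003418, 49.0147590637207), 14.271827697753906) z [0.1033 0.1091]
  plate [195 189  17   8  62] [0.5244 0.173  0.1022] ((524.8245239257812, 174.01113891601562), (10.063898086547852, 49.05363082885742), 14.700759887695312) z [0.103  0.1081]
  plate [163 198  16   7  62] [0.4974 0.274  0.103 ] ((497.7638854980469, 275.0106506347656), (10.119020462036133, 49.030967712402344), 14.820816993713379) z [0.104  0.1095]
  hi [318  92  36  81 835] [[0.579, 0.714, 0.774], [-0.265, -0.212, -0.181], [0.154, 0.28, 0.335]]
```

View pics/zoom.png

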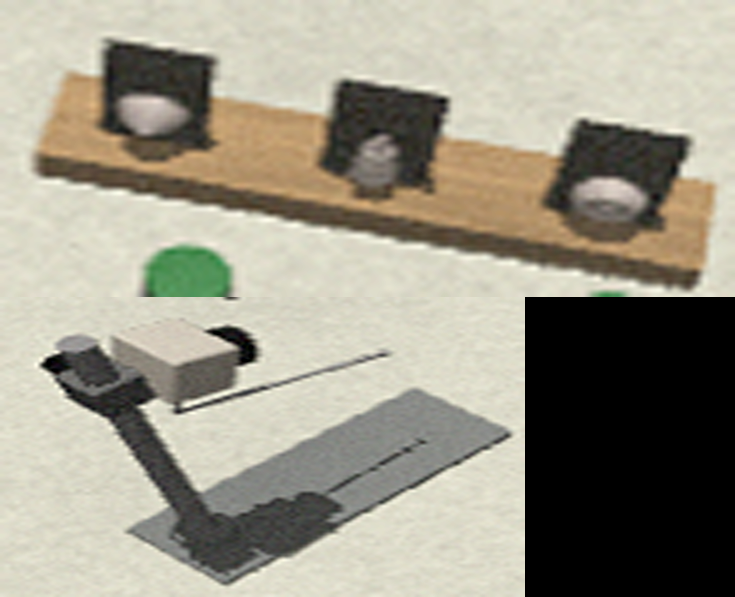

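The middle mount, at zoom (390,160), holds the spire. The left one is the limpet and the right one the coil. The lens is at zoom (240,345), and the rod runs from (180,408) to its tip at (388,352). Next I'll measure the lens axis.

```bash
python3 - <<'E'
from h import *
for n in ('scene','top'):
    d=np.load(n+'.npz'); W=d['W']; px=d['px']; v=px.max(-1).astype(int)
    box=(W[...,0]>.5)&(W[...,0]<.95)&(W[...,1]<-.1)&(W[...,1]>-.35)
    # foot
    f=box&(abs(W[...,2]-.008)<.006)&(px.max(-1).astype(int)<125)&(cv2.cvtColor(px,cv2.COLOR_RGB2HSV)[...,1]<70)
    k,l,st,_=cv2.connectedComponentsWithStats(cv2.morphologyEx(f.astype(np.uint8),cv2.MORPH_OPEN,np.ones((3,3)))); i=1+st[1:,4].argmax()
    print(n,'foot',cv2.minAreaRect((W[l==i][:,:2]*1000).astype(np.float32)))
    hi=box&(W[...,2]>.1)
    def fit(q):
        c=np.median(q,0); 
        for _ in range(5):
            U,S,V=np.linalg.svd(q-q.mean(0),full_matrices=False); nn=V[2]; r=(q-q.mean(0))@nn; q=q[abs(r)<max(.003,2*r.std())]
        return nn*np.sign(nn[2]),q
    white=hi&(v>135); q=W[white]; nn,qq=fit(q); print(' white',len(q),np.round(q.mean(0),4),'plane n',np.round(nn,3),len(qq), np.round(qq.mean(0),4))
    rod=hi&(W[...,0]<.67)&(W[...,2]<.27); q=W[rod]; 
    ys,xs=np.where(rod); print(' rod',len(q)); 
    o=np.argsort(q[:,0]); print(np.c_[xs[o],ys[o],np.round(q[o],3)][::max(1,len(q)//14)].tolist())
    dark=hi&(v<60)&(W[...,2]>.22)&(W[...,0]<.72); q=W[dark]; ys,xs=np.where(dark)
    if len(q): print(' dark',len(q),np.round(np.c_[q.min(0),q.mean(0),q.max(0)],3).tolist(),xs.min(),xs.max(),ys.min(),ys.max())
E
```

```text
scene foot ((658.7408447265625, -201.60882568359375), (105.88294219970703, 261.5408935546875), 80.15352630615234)
 white 20 [ 0.7144 -0.2106  0.2939] plane n [-0.286  0.031  0.958] 20 [ 0.7144 -0.2106  0.2939]
 rod 40
[[186.0, 182.0, 0.578, -0.188, 0.158], [186.0, 183.0, 0.581, -0.185, 0.159], [185.0, 183.0, 0.582, -0.189, 0.158], [184.0, 184.0, 0.587, -0.189, 0.158], [183.0, 185.0, 0.593, -0.188, 0.159], [181.0, 186.0, 0.603, -0.188, 0.165], [180.0, 187.0, 0.609, -0.187, 0.167], [178.0, 187.0, 0.611, -0.193, 0.166], [177.0, 188.0, 0.617, -0.192, 0.169], [176.0, 189.0, 0.623, -0.191, 0.171], [174.0, 189.0, 0.628, -0.194, 0.173], [173.0, 190.0, 0.632, -0.195, 0.173], [171.0, 190.0, 0.637, -0.197, 0.177], [171.0, 191.0, 0.641, -0.195, 0.178], [169.0, 191.0, 0.645, -0.199, 0.179], [169.0, 192.0, 0.647, -0.197, 0.178], [168.0, 192.0, 0.651, -0.197, 0.183], [167.0, 193.0, 0.655, -0.198, 0.181], [165.0, 193.0, 0.66, -0.201, 0.185], [164.0, 194.0, 0.664, -0.202, 0.184]]
 dark 103 [[0.667, 0.693, 0.72], [-0.212, -0.19, -0.179], [0.246, 0.268, 0.288]] 149 160 175 196
top foot ((659.10595703125, -202.16830444335938), (101.1949691772461, 260.1228332519531), 78.70210266113281)
  return _methods._mean(a, axis=axis, dtype=dtype,
  ret = um.true_divide(
<stdin>:13: RuntimeWarning: Mean of empty slice.
Traceback (most recent call last):
IndexError: index 2 is out of bounds for axis 0 with size 0
```

```bash
python3 - <<'E'
from h import *
for n in ('scene','top'):
    d=np.load(n+'.npz'); W=d['W']; px=d['px']; v=px.max(-1).astype(int)
    box=(W[...,0]>.5)&(W[...,0]<.8)&(W[...,1]<-.1)&(W[...,1]>-.35)
    hi=box&(W[...,2]>.1)
    rod=hi&(W[...,0]<.665)&(W[...,2]<.215); q=W[rod]
    if len(q)>5:
        U,S,V=np.linalg.svd(q-q.mean(0)); r=V[0]*np.sign(V[0][0]); print(n,'rod',len(q),np.round(r,3),'tilt',np.degrees(np.arcsin(r[2])),'head',np.degrees(np.arctan2(r[1],r[0])),'tip',np.round(q.mean(0)+r*((q-q.mean(0))@r).min(),4))
    b=hi&(W[...,2]>.26); q=W[b]; c=v[b]; print(n,'v hist',np.histogram(c,bins=range(0,260,20))[0])
    w=b&(v>np.percentile(c,95)*.8); ys,xs=np.where(w); q=W[w]
    U,S,V=np.linalg.svd(q-q.mean(0)); nn=V[2]*np.sign(V[2][2]); print(' white',len(q),np.round(q.mean(0),4),'n',np.round(nn,3),'res',S[2]/len(q)**.5,cv2.minAreaRect((q[:,:2]*1000).astype(np.float32)),q[:,2].min(),q[:,2].max())
    dk=hi&(v<50)&(W[...,0]<.715)&(W[...,2]>.235); q=W[dk]
    if len(q): print(' dark',len(q),np.round(np.percentile(q,[3,50,97],axis=0),3).tolist())
E
```

```text
scene rod 39 [ 0.936 -0.157  0.315] tilt 18.354323207371756 head -9.511928393425098 tip [ 0.5786 -0.1856  0.1562]
scene v hist [ 52 162 132 127 133  28 193   6   0   0   0   0]
 white 214 [ 0.707  -0.2097  0.2914] n [-0.353  0.063  0.933] res 0.0033617817651425126 ((707.1196899414062, -211.3013916015625), (54.29650115966797, 80.61434936523438), 78.50926208496094) 0.26094953219834516 0.33139064388130224
 dark 52 [[0.671, -0.209, 0.251], [0.678, -0.192, 0.271], [0.696, -0.18, 0.279]]
top rod 44 [ 0.928 -0.185  0.323] tilt 18.840608212051176 head -11.28003438023512 tip [ 0.5786 -0.1855  0.155 ]
top v hist [  0  81 155 128  65  49 278   0   0   0   0   0]
 white 315 [ 0.707  -0.2114  0.291 ] n [-0.358  0.072  0.931] res 0.0030631450985448257 ((725.8585205078125, -215.12225341796875), (53.546600341796875, 80.94778442382812), 78.73152160644531) 0.27919360130699866 0.3354959917249577
 dark 81 [[0.669, -0.218, 0.257], [0.679, -0.202, 0.272], [0.691, -0.188, 0.277]]
```

```bash
python3 -m jog '[[0,0,0,-0.12],[0,0,0,-0.24],[0,0,0,-0.36],[0,0,0,-0.48],[0,0,0,-0.505]]' -1 20; python3 -c "
from h import *
o=bot.get_obs();M=R.from_quat(o['tool_rot'],scalar_first=True).as_matrix();print(M.round(3),o['eef_pos'])
print(M.T@(np.array([.5245,.1742,.18])-o['eef_pos'])*100)"
```

```text
t: 0.57
eef_pos: [0.163, 0.6548, 0.1969]
tool_rot: [-0.0, -0.132, 0.991, -0.0]
contact_force: [-0.6, -0.2, -0.2]
gripper_width: 0.999
grasp_force: 0.0
[[-0.965 -0.263 -0.   ]
 [-0.263  0.965 -0.001]
 [ 0.    -0.001 -1.   ]] [0.16300138 0.65476395 0.19691425]
[-22.26062653 -55.86254456   1.71207426]
```

```bash
python3 -m jog '[[-1,-2,0,0],[-2,-5,0,0],[-3.5,-8.5,0,0],[-5,-12.5,0,0],[-6.6,-16.5,0,0],[-8.2,-20.5,0,0],[-9.8,-24.5,0,0],[-11.4,-28.5,0,0],[-13,-32.5,0,0],[-14.6,-36.5,0,0],[-16.2,-40.5,0,0],[-17.8,-44.5,0,0],[-19.4,-48.5,0,0],[-20.8,-52,0,0],[-21.8,-54.5,0,0],[-22.3,-55.9,1,0],[-22.3,-55.9,1,0],[-22.3,-55.9,1,0],[-22.3,-55.9,1,0]]'; python3 - <<'E'
from h import *
c,K=cam('wrist'); W=cloud(c,K); cv2.imwrite('pics/w1.png',c['pixels'][...,::-1])
o=bot.get_obs();M=R.from_quat(o['tool_rot'],scalar_first=True).as_matrix();print(M.round(3).tolist(),o['eef_pos'])
g=(W[...,2]>.095)&(W[...,2]<.113)&(np.linalg.norm(W[...,:2]-[.5245,.174],axis=-1)<.16)
k,l,st,_=cv2.connectedComponentsWithStats(g.astype(np.uint8))
for i in range(1,k):
    if st[i,4]>30:
        q=W[l==i]; r=cv2.minAreaRect((q[:,:2]*1000).astype(np.float32)); print(st[i],r,q[:,2].max(), (M.T@(np.r_[np.array(r[0])/1000,.105]-o['eef_pos'])*100).round(2))
E
```

```text
t: 2.15
eef_pos: [0.522, 0.1739, 0.1872]
tool_rot: [-0.0, -0.13, 0.991, 0.0]
contact_force: [-0.5, -0.1, -0.4]
gripper_width: 1.005
grasp_force: 0.0
[[-0.966, -0.26, -0.0], [-0.26, 0.966, 0.001], [0.0, 0.001, -1.0]] [0.52197874 0.17430557 0.18741578]
[125 191  52  12 600] ((550.8009033203125, 72.67803192138672), (10.13122272491455, 50.069091796875), 14.927999496459961) 0.10561281161387287 [ -0.15 -10.57   8.23]
[231 191  51  12 605] ((523.6748657226562, 174.4932861328125), (9.877005577087402, 49.12957000732422), 14.944931983947754) 0.10593567463188963 [-0.17 -0.03  8.24]
[335 191  53  12 610] ((496.6776428222656, 275.343505859375), (9.936674118041992, 51.12325668334961), 14.639062881469727) 0.10573659093810711 [-0.18 10.41  8.25]
```

View pics/w1.png

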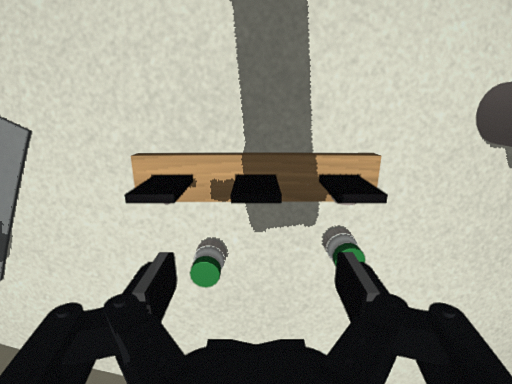

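The wrist view shows the middle plate at about (256,188), centred between the fingers, with the jars well ahead at (205,265) and (343,245). I'll descend and grip the side edges.

```bash
python3 -m jog '[[-0.2,0,2,0],[-0.2,0,4.5,0],[-0.2,0,7,0],[-0.2,0,9,0],[-0.2,0,10.5,0],[-0.2,0,11.5,0],[-0.2,0,12.1,0],[-0.2,0,12.1,0],[-0.2,0,12.1,0]]' && python3 -m jog '[[0,0,0,0],[0,0,0,0],[0,0,0,0],[0,0,0,0],[0,0,0,0],[0,0,0,0],[0,0,0,0],[0,0,0,0]]' 1 25
```

```text
t: 2.95
eef_pos: [0.5249, 0.1738, 0.0669]
tool_rot: [0.0, -0.131, 0.991, 0.0]
contact_force: [0.7, -0.1, 0.1]
gripper_width: 0.999
grasp_force: 0.0
t: 3.62
eef_pos: [0.5256, 0.1739, 0.0673]
tool_rot: [0.001, -0.13, 0.991, 0.001]
contact_force: [-1.0, 1.9, 5.3]
gripper_width: 0.55
grasp_force: 25.1
```

```bash
python3 -m jog '[[0,0,-0.3,0],[0,0,-0.6,0],[0,0,-0.9,0],[0,0,-1.05,0],[0,0,-1.05,0]]' && python3 -m jog '[[0.3,0,0,0],[0.6,0,0,0],[0.9,0,0.05,0],[1.2,0,0.1,0],[1.5,0,0.15,0],[1.8,0,0.2,0],[2.1,0,0.28,0],[2.4,0,0.36,0],[2.6,0,0.4,0],[2.6,0,0.4,0]]'; python3 - <<'E'
from h import *
c,K=cam('wrist'); cv2.imwrite('pics/w2.png',c['pixels'][...,::-1])
c,K=cam('scene'); W=cloud(c,K); px=c['pixels']; cv2.imwrite('pics/s2.png',cv2.resize(px[190:290,230:360,::-1],(780,600),interpolation=cv2.INTER_CUBIC))
E
```

```text
t: 4.03
eef_pos: [0.5247, 0.1731, 0.0771]
tool_rot: [0.0, -0.13, 0.991, 0.0]
contact_force: [0.0, 0.2, -0.2]
gripper_width: 0.55
grasp_force: 25.8
t: 4.87
eef_pos: [0.4992, 0.1676, 0.0739]
tool_rot: [0.0, -0.131, 0.991, 0.001]
contact_force: [-6.1, 2.4, 23.0]
gripper_width: 0.206
grasp_force: 19.4
```

View pics/s2.png

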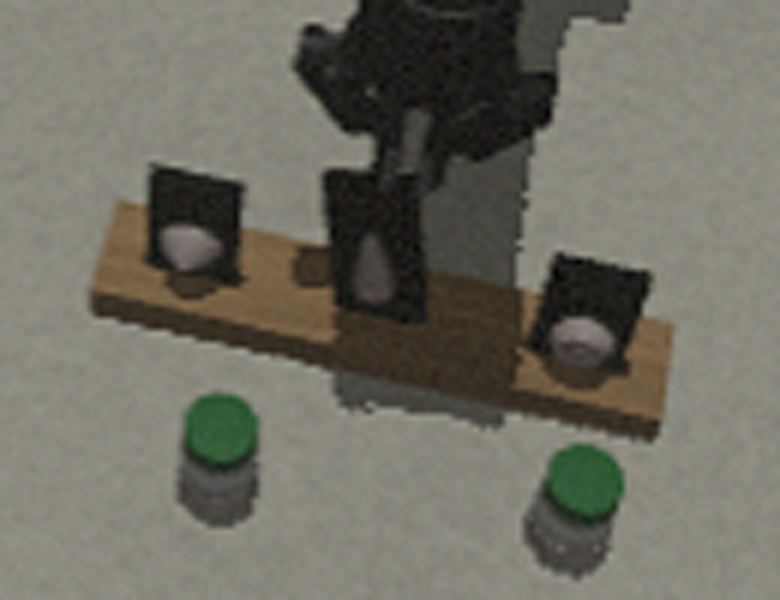

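The plate is tilted, but the fingers have slipped back off its edges and the opening has dropped to 0.2. I'll check the wrist view.

View pics/w2.png

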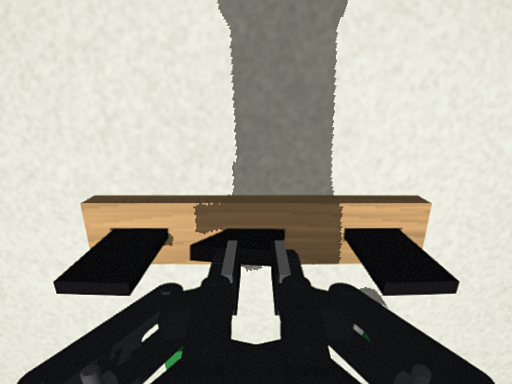

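```bash
python3 - <<'E'
from h import *
c,K=cam('scene'); W=cloud(c,K); px=c['pixels'];hsv=cv2.cvtColor(px,cv2.COLOR_RGB2HSV)
o=bot.get_obs(); print(o['eef_pos'],o['gripper_width'],o['grasp_force'],o['contact_force'])
g=np.zeros(W.shape[:2],bool); g[218:244,284:301]=1
q=W[g&(px.max(-1)<70)]; q=q[np.isfinite(q).all(1)]
for _ in range(4):
    m=np.median(q,0) if _==0 else q.mean(0); V=np.linalg.svd(q-q.mean(0))[2]; n=V[2]*np.sign(V[2][0]); r=(q-q.mean(0))@n; q=q[abs(r)<max(.002,2*r.std())]
print('n',n.round(3),'tilt',np.degrees(np.arcsin(n[2])),len(q),q.min(0).round(3),q.max(0).round(3),q.mean(0))
E
```

```text
[0.50116191 0.16813188 0.07515738] 0.11220460557216581 25.263639609329402 [-2.56783525  1.77725335 17.58737222]
n [0.941 0.215 0.263] tilt 15.249107392987233 295 [0.501 0.131 0.017] [0.535 0.198 0.12 ] [0.51787065 0.16367614 0.06909899]
```

The fingers have closed behind the plate, which now leans about 15° back on them with its foot still in the slot. I'll push it gently upright so that it settles back into the slot.

```bash
python3 -m jog '[[0,0,-0.2,0],[0,0,-0.4,0],[-0.2,0,-0.5,0],[-0.4,0,-0.5,0],[-0.6,0,-0.5,0],[-0.8,0,-0.5,0],[-1.0,0,-0.5,0],[-1.2,0,-0.5,0],[-1.2,0,-0.5,0]]'; python3 - <<'E'
from h import *
c,K=cam('wrist'); cv2.imwrite('pics/w3.png',c['pixels'][...,::-1])
c,K=cam('scene'); W=cloud(c,K); px=c['pixels']; cv2.imwrite('pics/s3.png',np.vstack([cv2.resize(px[200:270,230:350,::-1],(512,300),interpolation=cv2.INTER_CUBIC),cv2.resize(cv2.imread('pics/w3.png')[120:384],(512,264))]))
E
```

```text
t: 5.77
eef_pos: [0.5124, 0.1711, 0.079]
tool_rot: [0.001, -0.13, 0.991, 0.001]
contact_force: [-3.0, 2.2, 11.5]
gripper_width: 0.006
grasp_force: 9.6
```

View pics/s3.png

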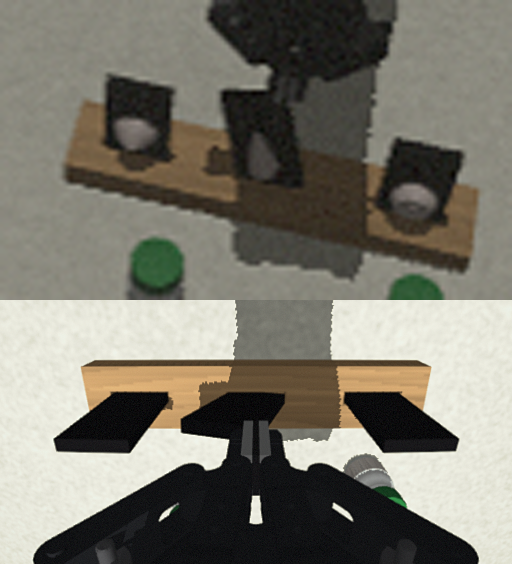

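```bash
python3 - <<'E'
from h import *
c,K=cam('wrist'); W=cloud(c,K); px=c['pixels']
Rm=R.from_euler('z',14.9,degrees=True).as_matrix(); L=(W-[.5245,.174,.0105])@Rm  # slot frame of mount
L*=1000
def comp(L,px,lo,hi,name):
    g=(abs(L[...,0])<45)&(abs(L[...,1])<45)&(L[...,2]>lo)&(L[...,2]<hi)
    ys,xs=np.where(g); return g
g=comp(L,px,20,125,'w')
# wrist: top face of plate seen. print grid samples
for v in range(206,300,8):
    print(v,[tuple(L[v,u].round().astype(int)) if np.isfinite(L[v,u,0]) else None for u in range(190,310,12)])
c,K=cam('scene'); W=cloud(c,K); L=(W-[.5245,.174,.0105])@Rm*1000
print('scene')
for v in range(216,246,3):
    print(v,[tuple(L[v,u].round().astype(int)) if np.isfinite(L[v,u,0]) else None for u in range(278,306,3)])
E
```

```text
206 [(np.int64(-12), np.int64(-58), np.int64(12)), (np.int64(-12), np.int64(-47), np.int64(12)), (np.int64(-12), np.int64(-36), np.int64(13)), (np.int64(-12), np.int64(-26), np.int64(13)), (np.int64(-12), np.int64(-15), np.int64(13)), (np.int64(-12), np.int64(-5), np.int64(12)), (np.int64(-12), np.int64(6), np.int64(12)), (np.int64(-12), np.int64(16), np.int64(12)), (np.int64(-11), np.int64(27), np.int64(11)), (np.int64(-12), np.int64(38), np.int64(12))]
214 [(np.int64(-4), np.int64(-58), np.int64(12)), (np.int64(-4), np.int64(-48), np.int64(12)), (np.int64(-4), np.int64(-37), np.int64(13)), (np.int64(-8), np.int64(-25), np.int64(21)), (np.int64(-7), np.int64(-15), np.int64(19)), (np.int64(-6), np.int64(-5), np.int64(18)), (np.int64(-6), np.int64(6), np.int64(17)), (np.int64(-6), np.int64(16), np.int64(17)), (np.int64(-4), np.int64(27), np.int64(12)), (np.int64(-5), np.int64(38), np.int64(14))]
222 [(np.int64(3), np.int64(-59), np.int64(13)), (np.int64(4), np.int64(-48), np.int64(12)), (np.int64(-11), np.int64(-32), np.int64(48)), (np.int64(-11), np.int64(-23), np.int64(46)), (np.int
[... 8270 characters left out ...]
t64(17), np.int64(-8), np.int64(43)), (np.int64(14), np.int64(1), np.int64(41)), (np.int64(3), np.int64(10), np.int64(28)), (np.int64(1), np.int64(19), np.int64(28)), (np.int64(-10), np.int64(29), np.int64(15)), (np.int64(-14), np.int64(38), np.int64(12))]
243 [(np.int64(20), np.int64(-44), np.int64(13)), (np.int64(16), np.int64(-35), np.int64(11)), (np.int64(15), np.int64(-26), np.int64(13)), (np.int64(12), np.int64(-16), np.int64(11)), (np.int64(11), np.int64(-7), np.int64(14)), (np.int64(9), np.int64(2), np.int64(15)), (np.int64(5), np.int64(12), np.int64(13)), (np.int64(5), np.int64(21), np.int64(17)), (np.int64(2), np.int64(30), np.int64(17)), (np.int64(-1), np.int64(40), np.int64(16))]
```

```bash
python3 - <<'E'
from h import *
o=bot.get_obs(); print(o['eef_pos'],o['contact_force'],o['torque'],o['gripper_width'],o['grasp_force'])
w,_=cam('wrist'); s,_=cam('scene')
f=lambda p,n:cv2.resize(np.uint8(255*(p[...,::-1]/255.)**.45),n,interpolation=cv2.INTER_CUBIC)
cv2.imwrite('pics/z4.png',np.hstack([f(w['pixels'][200:310,180:320],(420,600)[:1]+(330,)),f(s['pixels'][195:250,265:320],(330,330))]))
E
```

```text
[0.5120024  0.17101185 0.07896883] [-1.70430709  3.07249109 10.89284549] [ 0.60222229  0.46318537 -0.01897357] 0.0027761488742019218 9.594304343336262
```

View pics/z4.png

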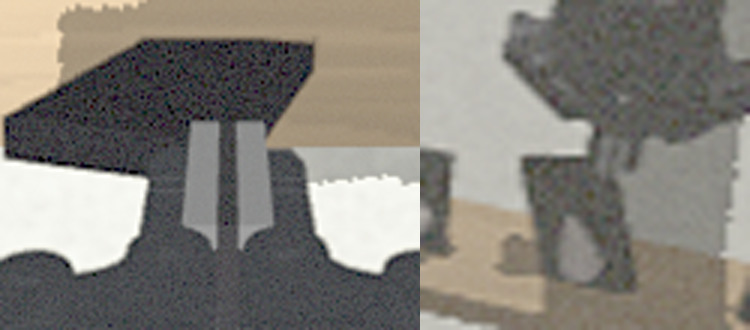

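The fingertips now sit by the plate's top edge, higher than the TCP reading implies. I'll check the true fingertip height in the stored free-air picture from the start.

```bash
python3 - <<'E'
from h import *
o=np.array([.163,.6545,.1965]); Ax=np.array([-.97,.242])
d=np.load('wrist.npz'); W=d['W']
D=W[...,:2]-o[:2]; x=D@Ax; y=D@np.array([.242,.97])
g=(W[...,2]>.12)&(abs(x)<.05)&(abs(y)<.08); q=np.c_[x[g],y[g],W[g][:,2]-o[2]]*1000
for s in(-1,1):
    r=q[q[:,1]*s>0]; i=np.argsort(r[:,2])[:5]; print(r[i].round().tolist())
# now
c,K=cam('wrist'); W=cloud(c,K); o=bot.get_obs(); M=R.from_quat(o['tool_rot'],scalar_first=True).as_matrix()
L=(W-o['eef_pos'])@M*1000
for v in range(226,262,4): print(v,L[v,250].round().tolist(),L[v,262].round().tolist(),L[v,256].round().tolist(),c['pixels'][v,250],c['pixels'][v,256])
T=np.array(c['pose']); p=np.linalg.inv(T)@np.r_[o['eef_pos'],1]; print('tcp px',(K@p[:3]/p[2])[:2],p[2])
E
```

```text
[[-2.0, -44.0, 46.0], [4.0, -44.0, 46.0], [5.0, -43.0, 46.0], [5.0, -43.0, 46.0], [-2.0, -44.0, 46.0]]
[[5.0, 42.0, 46.0], [3.0, 42.0, 46.0], [5.0, 42.0, 46.0], [-1.0, 42.0, 46.0], [-1.0, 42.0, 47.0]]
226 [-1.0, -4.0, 13.0] [-1.0, 4.0, 12.0] [-1.0, -0.0, 13.0] [5 9 3] [7 3 4]
230 [1.0, -4.0, 1.0] [1.0, 4.0, 1.0] [1.0, -0.0, 2.0] [13 16 17] [0 0 0]
234 [2.0, -4.0, -8.0] [2.0, 4.0, -8.0] [2.0, -0.0, -8.0] [10 10  8] [11  8 10]
238 [4.0, -4.0, -17.0] [3.0, 4.0, -16.0] [3.0, -0.0, -16.0] [4 0 7] [ 7 10 12]
242 [12.0, -3.0, -39.0] [12.0, 3.0, -40.0] [12.0, -0.0, -39.0] [69 70 69] [6 5 9]
246 [12.0, -3.0, -44.0] [12.0, 3.0, -44.0] [12.0, -0.0, -44.0] [69 70 70] [14 13 15]
250 [12.0, -3.0, -49.0] [12.0, 3.0, -49.0] [13.0, -0.0, -49.0] [69 70 70] [11 10 13]
254 [12.0, -3.0, -53.0] [12.0, 3.0, -53.0] [12.0, -0.0, -53.0] [69 68 69] [11 12 12]
258 [12.0, -3.0, -57.0] [12.0, 3.0, -56.0] [12.0, -0.0, -56.0] [70 71 71] [10 14 16]
tcp px [256.17444578 231.83630037] 0.19211978376417155
```

Both views agree. The real fingertips end about 36 mm (shut) to 46 mm (open) short of the reported TCP, so I only caught the plate's top few millimetres. I'll lift off, open and see how the plate rests.

```bash
cat >> h.py <<'E'
Rm=R.from_euler('z',14.9,degrees=True).as_matrix()
def slotf(W): return (W-[.5245,.174,.0105])@Rm*1000
def plate(n):
    c,K=cam(n); L=slotf(cloud(c,K))
    g=(abs(L[...,0])<60)&(abs(L[...,1])<52)&(L[...,2]>22)&(L[...,2]<112)
    k,l,st,_=cv2.connectedComponentsWithStats(g.astype(np.uint8)); i=1+st[1:,4].argmax()
    q=L[l==i]; print(n,len(q))
    for lo in range(22,112,10):
        s=q[(q[:,2]>=lo)&(q[:,2]<lo+10)]
        if len(s)>3: print('  z',lo,len(s),'x',np.percentile(s[:,0],[3,50,97]).round(),'y',np.percentile(s[:,1],[1,99]).round(),s[:,2].max().round(1))
    return c,L
E
python3 -m jog '[[0,0,-0.5,0],[0,0,-1,0],[0,0,-2,0],[0,0,-3.5,0],[0,0,-5.5,0],[0,0,-7,0],[0,0,-7,0]]'; python3 -m jog '[[0,0,0,0],[0,0,0,0],[0,0,0,0],[0,0,0,0]]' -1; python3 - <<'E'
from h import *
c,_=plate('wrist'); cv2.imwrite('pics/w5.png',c['pixels'][...,::-1]); plate('scene')
E
```

```text
t: 6.7
eef_pos: [0.5131, 0.1698, 0.1512]
tool_rot: [0.002, -0.13, 0.992, 0.001]
contact_force: [0.4, -0.4, -0.4]
gripper_width: -0.001
grasp_force: 0.0
t: 7.03
eef_pos: [0.5104, 0.1691, 0.1469]
tool_rot: [-0.001, -0.13, 0.991, -0.0]
contact_force: [-0.3, -0.7, 0.9]
gripper_width: 0.565
grasp_force: 0.0
wrist 1569
  z 22 106 x [-9. -8. -1.] y [-27.  23.] 31.7
  z 32 74 x [-11. -10.  -2.] y [-31.  20.] 41.3
  z 42 109 x [-12. -11.  12.] y [-33.  17.] 52.0
  z 52 110 x [-14. -13.  10.] y [-36.  15.] 61.4
  z 62 149 x [-15. -14.   4.] y [-39.  12.] 71.8
  z 72 141 x [-17. -16.  -8.] y [-42.   9.] 82.0
  z 82 271 x [-18. -17.  -9.] y [-46.   7.] 92.0
  z 92 583 x [-20. -15. -10.] y [-38.   3.] 101.9
  z 102 26 x [-18. -13. -11.] y [-5.  1.] 103.8
scene 322
  z 22 23 x [-4.  0.  2.] y [-27.  23.] 30.9
  z 32 29 x [-3. -0. 16.] y [-31.  20.] 41.6
  z 42 50 x [-5.  1. 14.] y [-34.  16.] 52.0
  z 52 42 x [-8. -3. 10.] y [-36.  14.] 61.7
  z 62 48 x [-7. -5.  6.] y [-41.  11.] 71.9
  z 72 40 x [-12.  -7.  -4.] y [-42.   9.] 81.4
  z 82 39 x [-13.  -9.  -6.] y [-47.   5.] 91.8
  z 92 46 x [-17. -11.  -8.] y [-41.   3.] 101.8
  z 102 5 x [-16. -13. -10.] y [-8. -1.] 106.5
```

The plate is wedged in the slot, leaning about 9.5° back and rolled about 16° sideways. I'll regrip properly deep, allowing for the short fingertips. Closing on the side edges should take out the roll.

```bash
python3 -m jog '[[-0.2,-0.5,0,0],[-0.4,-1,0,0],[-0.4,-1,2,0],[-0.4,-1,4.5,0],[-0.4,-1,7,0],[-0.4,-1,9,0],[-0.4,-1,10.5,0],[-0.4,-1,11.5,0],[-0.4,-1,12.1,0],[-0.4,-1,12.1,0],[-0.4,-1,12.1,0]]' -1 && python3 -c "
from h import *
plate('scene')" && python3 -m jog '[[0,0,0,0],[0,0,0,0],[0,0,0,0],[0,0,0,0],[0,0,0,0],[0,0,0,0],[0,0,0,0],[0,0,0,0]]' 1 40;  python3 -c "
from h import *
plate('scene')"
```

```text
t: 8.05
eef_pos: [0.5181, 0.1608, 0.0272]
tool_rot: [0.0, -0.13, 0.992, 0.0]
contact_force: [1.2, 0.4, 0.6]
gripper_width: 0.999
grasp_force: 0.0
scene 320
  z 22 25 x [-5.  1.  6.] y [-30.  23.] 32.0
  z 32 29 x [-5.  1. 16.] y [-31.  20.] 41.8
  z 42 44 x [-6. -0. 15.] y [-34.  17.] 51.7
  z 52 47 x [-6. -3. 11.] y [-36.  13.] 61.4
  z 62 45 x [-7. -5.  7.] y [-41.  10.] 71.7
  z 72 39 x [-12.  -7.  -5.] y [-42.   9.] 81.5
  z 82 45 x [-15.  -9.  -6.] y [-47.   5.] 91.7
  z 92 43 x [-18. -12.  -7.] y [-42.   3.] 101.8
t: 8.77
eef_pos: [0.5182, 0.1615, 0.0276]
tool_rot: [0.001, -0.13, 0.991, 0.0]
contact_force: [-1.3, 0.9, 5.6]
gripper_width: 0.638
grasp_force: 39.3
scene 423
  z 22 21 x [-2.  1.  5.] y [-27.  23.] 31.5
  z 32 35 x [-7.  0. 17.] y [-28.  21.] 42.0
  z 42 45 x [-8. -1. 14.] y [-31.  18.] 51.5
  z 52 46 x [-6. -3. 10.] y [-42.  17.] 61.9
  z 62 58 x [-9. -4.  5.] y [-50.  28.] 71.4
  z 72 52 x [-9. -6. -0.] y [-51.  27.] 81.9
  z 82 49 x [-11.  -9.   0.] y [-49.  26.] 91.9
  z 92 55 x [-19. -10.   2.] y [-49.  37.] 101.6
  z 102 62 x [-19.  -6.   3.] y [-51.  47.] 111.8
```

```bash
python3 -m jog '[[0,0,-0.5,0],[0,0,-1,0],[0,0,-2,0],[0,0,-3,0],[0,0,-4,0],[0,0,-5,0],[0,0,-6,0],[0,0,-6,0],[0,0,-6,0]]' 1 60;  python3 - <<'E'
from h import *
c,K=cam('scene'); L=slotf(cloud(c,K)); px=c['pixels']
g=(abs(L[...,0])<60)&(abs(L[...,1])<70)&(L[...,2]>40)
q=L[g]
for lo in range(40,170,10):
    s=q[(q[:,2]>=lo)&(q[:,2]<lo+10)]
    if len(s)>3: print('  z',lo,len(s),'x',np.percentile(s[:,0],[3,50,97]).round(),'y',np.percentile(s[:,1],[1,99]).round(),s[:,2].min().round(1))
w,_=cam('wrist')
f=lambda p,n:cv2.resize(np.uint8(255*(p[...,::-1]/255.)**.45),n,interpolation=cv2.INTER_CUBIC)
cv2.imwrite('pics/z6.png',np.hstack([f(w['pixels'][150:384,100:412],(400,300)),f(px[170:260,240:340],(400,360))[:300]]))
E
```

```text
t: 9.57
eef_pos: [0.5181, 0.1612, 0.0876]
tool_rot: [0.001, -0.13, 0.991, 0.0]
contact_force: [0.2, 0.7, -1.3]
gripper_width: 0.622
grasp_force: 59.3
  z 60 18 x [2. 3. 5.] y [-23.  24.] 61.3
  z 70 29 x [-0.  2.  6.] y [-27.  23.] 70.7
  z 80 21 x [-1.  1.  3.] y [-28.  22.] 80.2
  z 90 40 x [-3.  1. 16.] y [-28.  21.] 90.6
  z 100 47 x [-5. -0. 15.] y [-30.  18.] 100.2
  z 110 49 x [-7. -3. 12.] y [-35.  20.] 110.2
  z 120 62 x [-7. -4.  5.] y [-51.  27.] 120.1
  z 130 62 x [-14.  -6.   0.] y [-52.  27.] 130.3
  z 140 62 x [-12.  -8.   0.] y [-49.  27.] 140.1
  z 150 67 x [-20. -11.   1.] y [-54.  31.] 150.1
  z 160 81 x [-21.  -3.   2.] y [-68.  43.] 160.0
```

View pics/z6.png

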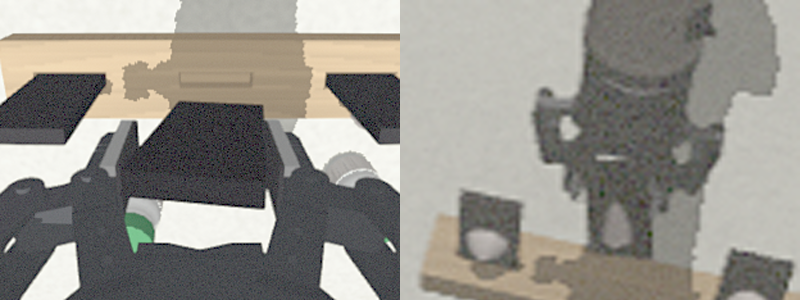

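The wrist view shows the plate held between both pads and clear of the rack, but still rolled about 10°. I'll square the roll by pressing its foot on the rack's flat front land with a light grip.

```bash
python3 -m jog '[[-0.9,0,0,0],[-1.8,0,1,0],[-1.8,0,2.5,0],[-1.8,0,3.5,0],[-1.8,0,4,0],[-1.8,0,4.2,0],[-1.8,0,4.2,0]]' 1 25 && python3 -m jog '[[0,0,0.1,0],[0,0,0.2,0],[0,0,0.3,0],[0,0,0.3,0]]'&& python3 -m jog '[[0,0,0.1,0],[0,0,0.2,0],[0,0,0.3,0],[0,0,0.3,0]]'; cat >> h.py <<'E'
def held(lo0=20):
    c,K=cam('scene'); L=slotf(cloud(c,K)); o=bot.get_obs(); t=slotf(o['eef_pos'])
    L=L-t; g=(abs(L[...,0])<40)&(abs(L[...,1])<60)&(L[...,2]<90)&(L[...,2]>-60); q=L[g]
    fr=[];
    for lo in range(-40,90,8):
        s=q[(q[:,2]>=lo)&(q[:,2]<lo+8)]
        if len(s)>3: print('  z',lo,len(s),'x50',np.median(s[:,0]).round(1),'y',np.percentile(s[:,1],[1,99]).round(1),'zmin',s[:,2].min().round(1))
E
python3 -c "
from h import *
held()"
```

```text
t: 10.25
eef_pos: [0.5345, 0.1653, 0.0442]
tool_rot: [-0.001, -0.13, 0.991, -0.0]
contact_force: [0.2, 0.3, -0.9]
gripper_width: 0.625
grasp_force: 59.3
t: 10.58
eef_pos: [0.5353, 0.1657, 0.0422]
tool_rot: [0.0, -0.13, 0.991, 0.0]
contact_force: [-0.3, 0.3, -0.2]
gripper_width: 0.627
grasp_force: 59.3
t: 10.92
eef_pos: [0.5352, 0.1654, 0.039]
tool_rot: [0.0, -0.13, 0.991, -0.0]
contact_force: [-0.1, -1.9, 2.4]
gripper_width: 0.607
grasp_force: 23.9
  z -40 152 x50 27.3 y [-58.6  58.5] zmin -40.0
  z -32 45 x50 21.0 y [-55.6  56.7] zmin -32.0
  z -24 179 x50 10.2 y [-58.9  59.6] zmin -23.9
  z -16 238 x50 -0.7 y [-58.9  58.9] zmin -16.0
  z -8 21 x50 12.4 y [-17.6  27.2] zmin -7.8
  z 0 21 x50 11.0 y [-18.6  29.6] zmin 0.0
  z 8 14 x50 9.2 y [-19.9  28.1] zmin 8.4
  z 16 26 x50 9.0 y [-20.8  27.6] zmin 16.5
  z 24 30 x50 8.6 y [-20.5  25.5] zmin 24.1
  z 32 32 x50 12.5 y [-21.   24.8] zmin 32.0
  z 40 48 x50 6.0 y [-37.1  35.1] zmin 40.2
  z 48 51 x50 4.6 y [-39.2  37.4] zmin 48.1
  z 56 42 x50 2.5 y [-38.4  37.9] zmin 56.1
  z 64 44 x50 2.0 y [-38.8  35.6] zmin 64.3
  z 72 40 x50 -0.5 y [-37.5  30.7] zmin 72.9
  z 80 51 x50 4.2 y [-57.1  52.5] zmin 80.1
  z 88 22 x50 2.5 y [-54.1  51.2] zmin 88.2
```

```bash
for i in 1 2 3; do python3 -m jog '[[0,0,0.08,0],[0,0,0.15,0],[0,0,0.2,0]]' | grep -v rot; done; python3 -c "
from h import *
held()"
```

```text
t: 11.22
eef_pos: [0.5351, 0.1657, 0.0369]
contact_force: [0.0, 1.3, 3.4]
gripper_width: 0.588
grasp_force: 25.5
t: 11.47
eef_pos: [0.5354, 0.1673, 0.0357]
contact_force: [-2.7, 4.1, 10.4]
gripper_width: 0.585
grasp_force: 24.4
t: 11.72
eef_pos: [0.5356, 0.1683, 0.0351]
contact_force: [-7.7, 3.0, 26.1]
gripper_width: 0.582
grasp_force: 23.2
  z -40 217 x50 28.9 y [-58.9  59.2] zmin -39.5
  z -32 53 x50 19.9 y [-57.9  58.8] zmin -32.0
  z -24 53 x50 20.1 y [-58.2  56.4] zmin -24.0
  z -16 360 x50 1.6 y [-59.5  59.4] zmin -15.9
  z -8 35 x50 11.2 y [-55.3  57.5] zmin -8.0
  z 0 16 x50 9.7 y [-23.9  23.6] zmin 1.3
  z 8 13 x50 8.8 y [-24.4  23. ] zmin 8.2
  z 16 23 x50 9.1 y [-25.6  22.6] zmin 16.6
  z 24 36 x50 7.8 y [-24.  23.] zmin 24.3
  z 32 34 x50 6.9 y [-23.6  23. ] zmin 32.1
  z 40 45 x50 4.7 y [-36.3  35.8] zmin 40.3
  z 48 43 x50 3.7 y [-36.7  32.6] zmin 48.3
  z 56 42 x50 2.3 y [-37.2  35.9] zmin 56.0
  z 64 39 x50 0.6 y [-39.   28.4] zmin 64.0
  z 72 31 x50 -0.0 y [-34.6  33.8] zmin 72.2
  z 80 63 x50 1.3 y [-49.4  53.1] zmin 80.1
  z 88 17 x50 -2.9 y [-51.1  42.1] zmin 88.0
```

The roll is gone; the side edges are vertical to within about 1°. The lean is about 8° and should be 19°. I'll put the foot just inside the slot and draw the tool back so the plate pivots in the grip.

```bash
python3 -m jog '[[0,0,-0.4,0],[0,0,-0.7,0],[0.6,0.4,-0.7,0],[1.2,0.85,-0.7,0],[1.55,0.85,-0.6,0],[1.55,0.85,-0.3,0],[1.55,0.85,-0.1,0],[1.55,0.85,0,0],[1.55,0.85,0,0]]' 1 25 |grep -v rot; python3 -c "
from h import *
held(); print(slotf(bot.get_obs()['eef_pos']))"
```

```text
t: 12.52
eef_pos: [0.5177, 0.1712, 0.0326]
contact_force: [0.2, 5.3, -4.4]
gripper_width: 0.582
grasp_force: 27.1
  z -40 28 x50 37.5 y [-55.   52.8] zmin -37.5
  z -32 64 x50 36.6 y [-56.6  56.4] zmin -32.0
  z -24 50 x50 36.7 y [-52.3  57.2] zmin -23.7
  z -16 318 x50 18.5 y [-58.5  59.1] zmin -15.7
  z -8 191 x50 12.5 y [-59.3  58.6] zmin -8.0
  z 0 17 x50 10.5 y [-25.5  23.1] zmin 0.2
  z 8 14 x50 9.7 y [-22.9  22.9] zmin 8.8
  z 16 20 x50 8.5 y [-23.9  21.5] zmin 16.2
  z 24 31 x50 7.8 y [-23.5  23.2] zmin 24.9
  z 32 36 x50 7.5 y [-25.4  26.4] zmin 32.0
  z 40 46 x50 5.5 y [-36.  30.] zmin 40.3
  z 48 42 x50 4.0 y [-38.1  35.1] zmin 48.1
  z 56 41 x50 3.3 y [-35.9  35.3] zmin 56.3
  z 64 45 x50 1.1 y [-36.1  35.9] zmin 64.3
  z 72 32 x50 0.5 y [-39.7  36.2] zmin 72.2
  z 80 51 x50 -0.4 y [-49.3  46.4] zmin 80.5
  z 88 21 x50 9.2 y [-53.1  53. ] zmin 88.1
[-7.47756497 -0.72519321 21.8504406 ]
```

```bash
python3 -m jog '[[0.2,0,0,0],[0.4,0,0.05,0],[0.6,0,0.1,0],[0.8,0,0.13,0],[1.0,0,0.17,0],[1.2,0,0.2,0],[1.4,0,0.24,0],[1.6,0,0.28,0],[1.6,0,0.28,0]]' |grep -v rot; python3 -c "
from h import *
held(); print(slotf(bot.get_obs()['eef_pos']))"
```

```text
t: 13.32
eef_pos: [0.5052, 0.168, 0.0308]
contact_force: [3.5, 5.2, 0.0]
gripper_width: 0.578
grasp_force: 28.2
  z -40 16 x50 -34.0 y [-57.5  58.4] zmin -35.3
  z -32 55 x50 -31.3 y [-58.3  58.7] zmin -31.9
  z -24 13 x50 16.0 y [-23.5  25.8] zmin -23.3
  z -16 118 x50 19.2 y [-58.6  59. ] zmin -12.6
  z -8 254 x50 21.6 y [-59.   59.2] zmin -8.0
  z 0 33 x50 20.0 y [-24.8  23.5] zmin 0.1
  z 8 15 x50 16.6 y [-22.8  22.3] zmin 8.4
  z 16 21 x50 15.4 y [-24.6  24. ] zmin 16.0
  z 24 29 x50 22.1 y [-24.8  21.8] zmin 24.9
  z 32 41 x50 11.9 y [-26.3  27.5] zmin 32.1
  z 40 54 x50 8.1 y [-36.8  33.1] zmin 40.0
  z 48 50 x50 5.5 y [-37.6  32.5] zmin 48.1
  z 56 53 x50 3.2 y [-37.9  36.6] zmin 56.3
  z 64 41 x50 1.0 y [-35.5  31.6] zmin 64.2
  z 72 39 x50 -1.7 y [-37.3  38. ] zmin 72.4
  z 80 55 x50 3.2 y [-54.5  53.6] zmin 80.1
  z 88 19 x50 0.4 y [-52.7  49.7] zmin 88.1
[-20.20372076  -0.80673057  20.33330239]
```

```bash
python3 -m jog '[[0.2,0,0.05,0],[0.4,0,0.12,0],[0.45,0,0.14,0],[0.45,0,0.14,0]]' 1 25|grep -v rot; python3 -m jog '[[0,0,0,0],[0,0,0,0],[0,0,-0.5,0],[0,0,-1,0],[0,0,-2,0],[0,0,-4,0],[0,0,-7,0],[0,0,-10,0],[0,0,-13,0],[0,0,-15,0],[0,0,-16,0],[0,0,-16,0],[0,0,-16,0]]' 1 60 |grep -v rot; cat >> h.py <<'E'
def fit():
    for n in('scene','top'):
        c,K=cam(n); W=cloud(c,K); o=bot.get_obs(); M=R.from_quat(o['tool_rot'],scalar_first=True).as_matrix()
        A=np.c_[-M[:,0],M[:,1],-M[:,2]]; L=(W-o['eef_pos'])@A*1000   # mount-like axes at TCP
        g=(abs(L[...,0])<45)&(abs(L[...,1])<23)&(L[...,2]<66)&(L[...,2]>-60)
        dark=c['pixels'].max(-1)<62; q=L[g&dark]; sh=L[g&~dark]
        for _ in range(5):
            m=q.mean(0); V=np.linalg.svd(q-m)[2]; nn=V[2]*np.sign(V[2][0]); r=(q-m)@nn; q=q[abs(r)<max(1.5,2*r.std())]
        print(n,len(q),'n',nn.round(3),'tilt',np.degrees(np.arcsin(nn[2])).round(1),'mean',m.round(1),'res',r.std().round(2),'zmin/max',q[:,2].min().round(1),q[:,2].max().round(1),'shell',len(sh),sh.mean(0).round(1) if len(sh) else '','tcp',o['eef_pos'].round(4))
E
python3 -c "
from h import *
held(); fit()"
```

```text
t: 13.7
eef_pos: [0.5011, 0.167, 0.0297]
contact_force: [3.0, 6.0, 2.7]
gripper_width: 0.584
grasp_force: 28.6
t: 14.78
eef_pos: [0.4975, 0.164, 0.1881]
contact_force: [0.3, -0.3, -0.7]
gripper_width: 0.576
grasp_force: 63.3
  z -8 25 x50 26.6 y [-23.7  21.8] zmin -7.1
  z 0 39 x50 25.5 y [-25.   23.8] zmin 1.0
  z 8 34 x50 22.6 y [-24.4  22.6] zmin 8.1
  z 16 25 x50 18.9 y [-25.4  23.7] zmin 16.7
  z 24 41 x50 18.0 y [-24.   22.4] zmin 24.1
  z 32 59 x50 16.1 y [-25.5  23.3] zmin 32.2
  z 40 66 x50 10.9 y [-33.9  33.7] zmin 40.0
  z 48 72 x50 7.4 y [-37.3  35.4] zmin 48.2
  z 56 60 x50 4.8 y [-37.2  34.7] zmin 56.1
  z 64 66 x50 2.2 y [-35.9  35.3] zmin 64.0
  z 72 64 x50 -1.1 y [-34.1  36.1] zmin 72.1
  z 80 78 x50 4.6 y [-50.9  52.1] zmin 80.2
  z 88 17 x50 5.4 y [-51.3  52. ] zmin 88.0
scene 252 n [ 0.939 -0.002  0.344] tilt 20.1 mean [13.8  0.5 31.8] res 1.2 zmin/max -5.4 65.7 shell 56 [24.8  0.4 39. ] tcp [0.4968 0.1639 0.1869]h.py:37: RuntimeWarning: Mean of empty slice.
  m=q.mean(0); V=np.linalg.svd(q-m)[2]; nn=V[2]*np.sign(V[2][0]); r=(q-m)@nn; q=q[abs(r)<max(1.5,2*r.std())]
  ret = um.true_divide(
  ret = _var(a, axis=axis, dtype=dtype, out=out, ddof=ddof,
  arrmean = um.true_divide(arrmean, div, out=arrmean,
  ret = ret.dtype.type(ret / rcount)
Traceback (most recent call last):
  File "h.py", line 38, in fit
    print(n,len(q),'n',nn.round(3),'tilt',np.degrees(np.arcsin(nn[2])).round(1),'mean',m.round(1),'res',r.std().round(2),'zmin/max',q[:,2].min().round(1),q[:,2].max().round(1),'shell',len(sh),sh.mean(0).round(1) if len(sh) else '','tcp',o['eef_pos'].round(4))
                                                                                                                                    ~~~~~~~~~~^^
ValueError: zero-size array to reduction operation minimum which has no identity
```

The tilt is now 20°, with a target of about 19°, and the grip is a firm 60 N. I'll carry it to a standoff in front of the camera.

```bash
python3 -m jog '[[0.3,-0.8,0,0.01],[0.8,-2.2,0,0.03],[1.3,-4,0,0.055],[2,-6,0,0.08],[2.7,-8,0,0.11],[3.4,-10,0,0.14],[4.1,-12,0,0.17],[4.8,-14,0,0.2],[5.5,-16,0,0.23],[6.2,-18,0,0.26],[6.9,-20,0,0.29],[7.6,-22,0,0.32],[8.2,-24,0,0.35],[8.8,-26,0,0.38],[9.4,-28,0,0.41],[10,-29.6,0,0.43],[10.4,-30.8,0,0.445],[10.6,-31.3,0,0.45],[10.6,-31.3,0,0.45],[10.6,-31.3,0,0.45]]'; sed -i 's/    for n in(.scene.,.top.)/    for n in ("scene",)/' h.py; cat >> h.py <<'E'
def goal():
    o=bot.get_obs(); M=R.from_quat(o['tool_rot'],scalar_first=True).as_matrix(); A=np.c_[-M[:,0],M[:,1],-M[:,2]]
    print('heading',np.degrees(np.arctan2(A[1,0],A[0,0])))
    v=np.array([.558,-.1817,.217]); d=v-(o['eef_pos']+A@[.019,-.0005,.036]); print('tool shift cm',(M.T@d*100).round(2))
E
python3 -c "
from h import *
fit();goal()"
```

```text
t: 16.6
eef_pos: [0.4764, -0.1648, 0.1885]
tool_rot: [-0.0, 0.094, 0.996, 0.0]
contact_force: [0.3, 0.5, -0.4]
gripper_width: 0.574
grasp_force: 63.3
scene 143 n [ 0.936 -0.018  0.351] tilt 20.6 mean [14.   2.8 32.9] res 1.1 zmin/max -2.9 66.0 shell 51 [24.   3.  32.3] tcp [ 0.4765 -0.1643  0.1885]
heading -10.733581534880717
tool shift cm [-6.43 -0.14  0.74]
```

```bash
python3 -m jog '[[-0.4,0,0,0],[-1.2,0,0.1,0],[-2.2,-0.1,0.2,0],[-3.2,-0.1,0.3,0],[-4.2,-0.1,0.4,0],[-5,-0.1,0.5,0],[-5.7,-0.1,0.6,0],[-6.2,-0.1,0.7,0],[-6.4,-0.1,0.7,0],[-6.4,-0.1,0.7,0],[-6.4,-0.1,0.7,0]]'; python3 - <<'E'
from h import *
fit();goal()
for n in('scene','top'):
    c,K=cam(n); W=cloud(c,K)
    # in nominal camera frame at view: shell and rod
    Rc=R.from_euler('ZY',[-10.7,-19],degrees=True).as_matrix(); L=(W-[.558,-.1817,.217])@Rc*1000
    v=c['pixels'].max(-1); g=(abs(L[...,0])<25)&(abs(L[...,1])<20)&(abs(L[...,2])<30)
    s=L[g&(v>62)]; p=L[g&(v<50)]; print(n,'shell',len(s),np.percentile(s,[5,50,95],axis=0).round(1).tolist(),'plate',len(p),p.mean(0).round(1) if len(p) else '')
    r=L[(abs(L[...,1])<12)&(abs(L[...,2]+65)<10)&(L[...,0]>-20)&(L[...,0]<90)]; print(' rod',len(r),np.percentile(r,[2,50,98],axis=0).round(1).tolist() if len(r) else '')
    cv2.imwrite(f'pics/f_{n}.png',c['pixels'][...,::-1])
a=cv2.imread('pics/f_scene.png')[120:240,90:250]; cv2.imwrite('pics/f.png',cv2.resize(np.uint8(255*(a/255.)**.5),(720,540),interpolation=cv2.INTER_CUBIC))
E
```

```text
t: 17.57
eef_pos: [0.5388, -0.1784, 0.1815]
tool_rot: [-0.0, 0.094, 0.996, 0.0]
contact_force: [-0.4, 0.2, -0.8]
gripper_width: 0.578
grasp_force: 63.3
scene 134 n [ 0.939 -0.024  0.344] tilt 20.1 mean [13.5  2.7 34. ] res 1.11 zmin/max -4.5 65.7 shell 54 [24.4  2.6 30.6] tcp [ 0.5387 -0.1784  0.1816]
heading -10.83659874022493
tool shift cm [-0.06  0.09  0.06]
scene shell 46 [[-2.4, -2.8, -11.4], [5.7, 4.3, 2.1], [10.9, 8.2, 19.5]] plate 102 [-4.6  3.5  3.8]
 rod 38 [[0.3, -3.6, -68.0], [48.2, 0.8, -65.8], [88.4, 4.1, -62.0]]Traceback (most recent call last):
  File "<stdin>", line 8, in <module>
    return _quantile_unchecked(
        a, q, axis, out, overwrite_input, method, keepdims, weights)
    return _ureduce(a,
                    func=_quantile_ureduce_func,
    ...<5 lines>...
                    overwrite_input=overwrite_input,
                    method=method)
    r = func(a, **kwargs)
    result = _quantile(arr,
                       quantiles=q,
    ...<2 lines>...
                       out=out,
                       weights=wgt)
    slices_having_nans = np.isnan(arr[-1, ...])
                                  ~~~^^^^^^^^^
IndexError: index -1 is out of bounds for axis 0 with size 0
```

Every check agrees: plate front at −4.6 mm (−6 expected), rod 65.8 mm below the axis, tilt error about 1°, shell within a few mm of the spot, and no contact force. I'll settle and hand in.

```bash
python3 -m jog '[[0,0,0,0],[0,0,0,0],[0,0,0,0],[0,0,0,0]]' && python3 -c "
from station import bot
print(bot.hand_in())"
```

```text
t: 18.05
eef_pos: [0.539, -0.1783, 0.1817]
tool_rot: [0.0, 0.094, 0.996, 0.0]
contact_force: [-0.4, 0.2, -0.7]
gripper_width: 0.575
grasp_force: 63.3
the job is handed in; nothing more can be done
None
```

I handed in the job at t = 18 s: the spire mount is held still by its plate edges at the viewing spot, within a few mm and about 1° of square to the lens by my measurements; the first grip slipped and was redone, and the hand-in returned no verdict.

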